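# Shut the control box and switch it to run

### The arm

A 7-joint arm with a two-finger parallel gripper is mounted at the origin on the work surface; the furniture and walls round the work are solid. World frame = base frame: x ahead of the robot, y to its left, z up, the work surface at z = 0. Lengths are in m, angles in rad, forces in N, time in s.
With the tool pointing down it reaches from about 0.425 to 0.875 m from the base axis. Payload 4.7 kg.
Tool frame: the origin (TCP) lies midway between the tips of the shut fingers; the grasp point (between the pads) lies 19 mm behind it; y points along the fingers, z is the direction in which the jaws open and shut, and the axes are right-handed (so a half turn about y gives the same grasp; the last joint's range is limited). The gripper opens to 85 mm and grips with 20 to 120 N. Pads are 22 mm wide; open, the fingers measure 114 mm over their backs; the gripper's body (76 mm by 85 mm) begins 54 mm behind the grasp point. The pads swing forward as they close: fully open they stand 13 mm farther back than shut.
Start: joints at [-1.167, 0.321, -0.07, 1.45, 0.023, 1.371, -0.057], TCP at [0.247, 0.601, 0.231] pointing down, gripper open.
Joint ranges: [-2.86, 2.86], [-0.3, 2.09], [-1.38, 1.24], [0.06, 2.45], [-1.56, 4.7], [0.09, 2.05], [-2.69, 2.69]. Speed limits (rad/s): [2.57, 2.57, 3.14, 3.14, 3.14, 3.14, 3.14].

### API

Orientations are given as a unit quaternion [w, x, y, z].
In Python, from station import robot gives the robot as it stands. Calls block until the motion is done:
- robot.reach(position, orientation): joint-space move of the TCP to a pose.
- robot.move_l(position, frame=None, speed=0.15, until_force=None): straight line of the TCP; frame=None keeps the orientation; speed is the mean speed in m/s. With until_force (N) it stops when the force on the tool has changed by that much, and returns True; else False.
- robot.move_joints(angles): joint-space move.
- robot.grip(opening, newtons=None): opening from 0.0 (shut) to 1.0 (fully open); newtons is the grip in N (None keeps the last); returns when the fingers have stopped.
- robot.dwell(seconds).
- robot.ik(position, orientation): joint angles nearest the present ones, or None.
- robot.read_state(): the state.
- robot.camera(name): name is "side" or "top" or "wrist"; returns (picture, depth): 420x560x3 uint8, red, green, blue; 420x560 float32, m along the optical axis (not along the pixel's ray), 0 where there is no reading.
- robot.camera_info(name): a dict with "intrinsics" (3x3 intrinsics, pixels), "R" (3x3) and "t" (3): a world point X has camera coordinates R X + t; the wrist camera has in their place "tool_from_camera" (4x4, takes a point from camera to tool coordinates, whose origin is the TCP and whose axes are the tool frame's). Camera axes: x right, y down, z forward; pixel columns grow to the right and rows downward; lengths in m; the calibration is good to about 2 mm. A picture is of the moment at which its call begins: read the wrist's pose just before it. camera_info takes no time and is no camera call.
A pose or a line that the arm cannot do raises robot.MotionError and nothing moves.
- robot.close_job(): hands the job in, once; it reports no verdict.
The state is a dict: "t": time; "q": joint angles; "joint_velocities": joint speeds; "joint_efforts": joint torques, N m; "tool_pos": TCP position; "tcp_rot": TCP orientation; "contact_force": force on the tool from outside, world axes, zero at the start; "moment": the same for the moment, N m; "width": opening from 0.0 (shut) to 1.0 (fully open).
Only numpy, scipy, OpenCV 4.12 (cv2) and the standard library are available. Lean on these libraries where they do the work, as an engineer would, in place of code of your own. Each camera call takes 0.05 s, during which the arm holds its last target.

### The job

One thing on the bench is standing in the way of the open door of the grey control box: move it to a free part of the bench and leave it standing there upright, then push the door fully shut until its catch clicks home, without the door or box being driven against anything. Once the door is shut, use the flat screwdriver to turn the slotted switch on top of the box a quarter turn clockwise, all the way to its stop, and stand the screwdriver back in its wooden block. Leave the other things on the bench where they are.

Things in the scene. Friction and masses are not known exactly. Their poses are not given: they have to be found in the camera images.
- control_box: fixed grey sheet-steel control box, 90 (x) x 150 (y) x 152 mm high, origin at the centre of its underside, on the bench; its own -x axis is the open front, +y the side with the door hinge, z up
- box_door (a joint): angle of the box's door, rad: 0 shut and seated, grows as it opens (up to 2.1). Hinge axis vertical. Slight hinge friction, it stays where left. A sprung ball catch resists from about 0.09 to 0.045 rad (about 7 N at the free edge, 10 N at 100 mm from the hinge) and then snaps the door onto its stop; let go short of that, it springs back a little
- door_hinge (a point): on the door's hinge axis, 80 mm above the bench. The door is 11 mm thick (5.5 mm either side of the plane through this axis), 150 mm wide, from 10 to 150 mm above the bench. Seen along the door's own axes: -y runs from the hinge along the door to its free edge, -x points out of its outer (push) face. At angle 0 these axes are parallel to those of the control box; opening turns them clockwise seen from above
- door_edge (a point): middle of the door's free vertical edge, on the outer face, 150 mm from the hinge, 80 mm above the bench; a small bent pull lip stands 20 mm out of the outer face within 10 mm of this edge. Same axes as door_hinge
- mode_switch (a joint): turn of the slotted switch, rad: about 0 set-up, 1.571 run, at its stop; grows clockwise seen from above, friction 0.08 Nm
- switch_slot (a point): centre of the slot mouth on top of the switch's pale 30 mm rotor, 165 mm above the bench at the centre of the box's roof. The slot runs along this point's y axis (parallel to the box's y at joint 0, front to back at run), is 20 mm long, 4.2 mm wide with 2 mm bevels at the mouth, 9 mm deep. A black guard collar (inner 37 mm, outer 47 mm across) stands round it, its rim 4 mm above the slot mouth (169 mm above the bench)
- driver_grip (a point): the flat screwdriver, 162 mm long, 0.13 kg: middle of its black handle (26 mm square, 80 mm long, flats parallel to this point's x and y axes; 38 mm of handle lie above this point, and below it 42 mm down to a 30 mm square collar 10 mm high). This point is 124 mm above the tip. z points up the shaft to the handle's end, x along the width of the blade
- driver_tip (a point): middle of the screwdriver's blade end: blade 14 mm wide (x) and 2.5 mm thick (y), shaft 9 mm thick, 72 mm from tip to the collar's underside. In the slot the blade has about 0.12 rad of play either way, so the tool must turn that much farther than the switch (up to about 0.25 rad with the give of the grip)
- tool_block: fixed light wooden tool block 64 (x) x 64 (y) x 80 mm high, origin at the centre of its underside; the screwdriver stands blade down in the 19 mm through hole at its centre (3 mm bevel), its collar resting on the top; two small empty holes, 22 mm either side along y, are 8 mm wide
- tag_box_center (a point): centre of a small carton, 61 (x) x 110 (y) x 46 mm high, 0.2 kg, lying flat; may be the one in the door's way
- stapler_center (a point): centre (half-way up) of a dark desk stapler, 38 (x) x 140 (y) x 53 mm high, 0.31 kg, its arm (30 mm wide) does not move; may be the one in the door's way
- label_roll_center (a point): centre of a roll of blank white labels standing on its flat end, 60 mm across its own x or y, 66 mm over the diagonals, 52 mm high, 0.14 kg; may be the one in the door's way
- tag_box: the carton, origin at the centre of its underside
- stapler: the stapler, origin at the centre of its underside
- label_roll: the label roll, origin at the centre of its underside
- driver: the screwdriver, origin at the blade's end, axes as driver_tip
- pin_box: bystander: small carton 61 (x) x 60 (y) x 35 mm, origin under the centre
- black_tape: bystander: small black tape roll lying flat, 53 mm across, 19 mm high, origin under the centre
- spray_can: bystander: spray can standing, 65 mm across, 203 mm high, origin under the centre
- bench_corner (a point): far left corner of the white bench top (height 0). The bench's left edge runs from here back toward the robot, square to the far edge
- bench_far_edge (a point): a point on the bench's far edge, 0.5 m to the right of the corner; nothing may be set down beyond the line through these two points. The bench nearer to the robot than x = 0.33 holds other fixed clutter, and the label printer stands ahead and to the right of the robot; the free room for the cleared thing lies between the control box and the tool block

How it is judged:
On the way, in this order (a step that is already met when the one before it is completed fails the run):
1. the door is shut and seated on its catch, the switch still at set-up (value of joint box_door below 0.02 rad and value of joint mode_switch below 0.3 rad), for 0.3 s.
2. the switch is at run, with the screwdriver's blade in its slot and the door shut (value of joint mode_switch above 1.4 rad and distance between driver_tip and switch_slot below 0.014 m and value of joint box_door below 0.02 rad), for 0.1 s.
At the end, for the whole second after the job is handed in: Door seated (under 0.02 rad), switch within about 10 degrees of its run stop, screwdriver upright in the centre hole of its block with its collar within 6 mm of the top, and carton, stapler and label roll all standing upright (within 6 degrees) at rest on the bench top (value of joint box_door below 0.02 rad and value of joint mode_switch above 1.4 rad and z of driver_tip in the frame of tool_block below 0.014 m and horizontal distance between driver_grip and tool_block below 0.02 m and angle between each of driver_tip, tag_box_center, stapler_center, label_roll_center's own z axis and vertical below 0.1 rad and linear speed of each of driver, tag_box, stapler, label_roll below 0.02 m/s and height (world z) of tag_box between -0.01 and 0.01 m and height (world z) of stapler between -0.01 and 0.01 m and height (world z) of label_roll between -0.01 and 0.01 m); the robot touches nothing.
It fails at once if the door or the control box is driven against the carton, the stapler or the label roll (contact force between control_box and tag_box above 3 N or contact force between control_box and stapler above 3 N or contact force between control_box and label_roll above 3 N).
It fails at once if the switch is turned to run with the door open (value of joint mode_switch above 0.5 rad and value of joint box_door above 0.05 rad).
It fails at once if a bystander is shoved more than 30 mm (distance of any of pin_box, black_tape, spray_can from where it was at the start of the episode above 0.03 m).
It fails at once if more than one of carton, stapler and label roll is moved over 30 mm (distance of each of tag_box, stapler from where it was at the start of the episode above 0.03 m or distance of each of tag_box, label_roll from where it was at the start of the episode above 0.03 m or distance of each of stapler, label_roll from where it was at the start of the episode above 0.03 m).
It also fails if it takes over 72 s, if anything falls off the work surface, if the arm or the gripper's body presses on something with over 40 N, if the wrist force passes 120 N, or if a joint passes its speed limit or range.

## Working session

There is one attempt and no reset: what is moved stays moved. The work goes in short steps, each a Python script; the robot and the scene stay as the last script left them, time stands still between calls to the robot, and variables do not carry over. Pictures are saved under pics/ and viewed, and the job is handed in when it is done.

```bash
mkdir -p pics; ls
python3 - <<'E'
from station import robot
import cv2, numpy as np
s=robot.read_state();print(s)
for n in("side","top","wrist"):
    p,d=robot.camera(n); cv2.imwrite(f"pics/{n}0.png",p[:,:,::-1]); np.save(f"{n}_d0.npy",d); np.save(f"{n}_p0.npy",p)
    i=robot.camera_info(n); print(n,{k:np.round(v,4).tolist() for k,v in i.items()})
E
```

```text
pics
{'t': 0.0, 'q': array([-1.16691211,  0.32183453, -0.07006131,  1.45168275,  0.02261037,
        1.37079071, -0.0569115 ]), 'joint_velocities': array([ 0.000617  ,  0.0003579 , -0.00042453,  0.00059406, -0.00091727,
       -0.00164553, -0.00076355]), 'joint_efforts': array([ 3.47995283e-04, -4.93594587e+01, -3.82440062e-01, -3.14331257e+01,
        1.28924716e-02,  1.12699420e-02,  6.66535371e-06]), 'tool_pos': array([0.24685031, 0.60071989, 0.23021194]), 'tcp_rot': array([-0.6930441 ,  0.69439561, -0.13703064,  0.13684744]), 'contact_force': array([ 0.19977681, -0.50172257,  0.23207765]), 'moment': array([-0.05002222,  0.00741087,  0.01618847]), 'width': 0.9988523527419951}
side {'intrinsics': [[451.7434, 0.0, 276.5935], [0.0, 451.7434, 205.1576], [0.0, 0.0, 1.0]], 'R': [[-0.9979, 0.0636, -0.0125], [0.0499, 0.6309, -0.7742], [-0.0413, -0.7732, -0.6328]], 't': [0.4742, 0.0492, 1.5228]}
top {'intrinsics': [[451.2456, 0.0, 283.4698], [0.0, 451.2456, 208.4396], [0.0, 0.0, 1.0]], 'R': [[0.0234, -0.9995, 0.0195], [-0.9868, -0.0262, -0.16], [0.1605, -0.0155, -0.9869]], 't': [0.028, 0.4758, 1.2709]}
wrist {'intrinsics': [[303.1993, 0.0, 279.9195], [0.0, 303.1993, 212.856], [0.0, 0.0, 1.0]], 'tool_from_camera': [[0.001, 0.9551, 0.2964, -0.0752], [0.0013, -0.2964, 0.9551, -0.1409], [1.0, -0.0006, -0.0015, 0.0002], [0.0, 0.0, 0.0, 1.0]]}
```

View pics/top0.png

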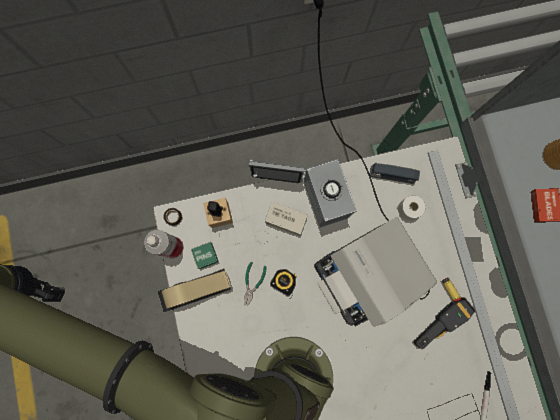

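View pics/side0.png

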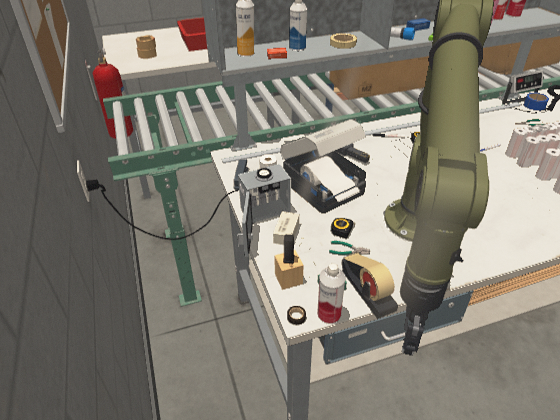

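View pics/wrist0.png

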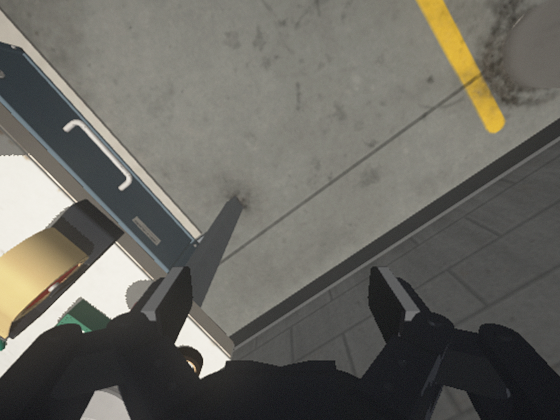

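```bash
cat > h.py <<'E'
from station import robot
import numpy as np, cv2
def ray(n,uv,z):
    i=robot.camera_info(n);K=i["intrinsics"];R=i["R"];t=i["t"]
    c=-R.T@t; d=R.T@np.linalg.inv(K)@np.array([uv[0],uv[1],1.]); return c+d*(z-c[2])/d[2]
def cloud(n,d):
    i=robot.camera_info(n);K=i["intrinsics"];R=i["R"];t=i["t"]
    v,u=np.indices(d.shape); P=np.stack([(u-K[0,2])/K[0,0]*d,(v-K[1,2])/K[1,1]*d,d],-1)
    return (P-t)@R
def proj(n,X):
    i=robot.camera_info(n);p=i["intrinsics"]@(i["R"]@np.array(X)+i["t"]);return p[:2]/p[2]
E
python3 - <<'E'
from h import *
p=np.load("top_p0.npy"); c=p[130:310,140:460]
cv2.imwrite("pics/topc.png",cv2.resize(c[:,:,::-1],(800,450),interpolation=cv2.INTER_CUBIC))
p=np.load("side_p0.npy"); c=p[140:330,210:410]
cv2.imwrite("pics/sidec.png",cv2.resize(c[:,:,::-1],(630,598),interpolation=cv2.INTER_CUBIC))
C=cloud("top",np.load("top_d0.npy"))
for n,u,v in [("bench",250,240),("roof",335,212),("blocktop",210,220),("grip",217,207),("carton",285,218),("doortop",277,173),("stapler",395,172),("roll",405,210),("pins",204,255),("can",155,240),("coll",332,188)]:
    print(n,np.round(C[v,u],4))
E
```

```text
bench [ 0.3848  0.1361 -0.0061]
roof [ 0.4503 -0.0948  0.1533]
blocktop [0.4306 0.245  0.0763]
grip [0.4534 0.2153 0.1654]
carton [0.4465 0.0349 0.0421]
doortop [0.5669 0.0613 0.0913]
stapler [ 0.5899 -0.2839  0.0493]
roll [ 0.4772 -0.3098  0.0538]
pins [0.3352 0.2634 0.0331]
can [0.3603 0.3609 0.2005]
coll [ 0.5132 -0.0855  0.161 ]
```

View pics/topc.png

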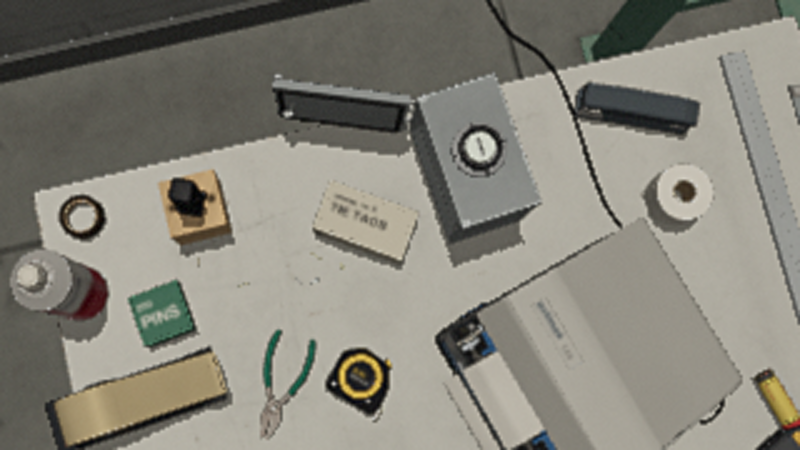

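View pics/sidec.png

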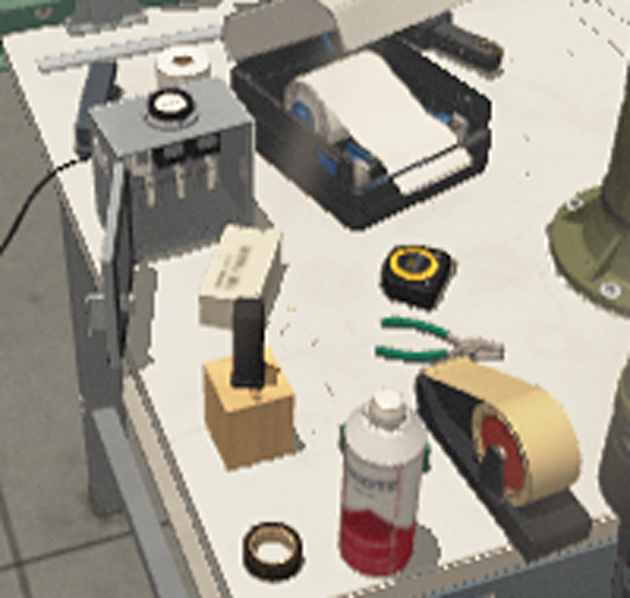

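```bash
cat > meas.py <<'E'
from h import *
d=np.load("top_d0.npy"); C=cloud("top",d); p=np.load("top_p0.npy")
def rect(name,c,r,zt,dz=0.008):
    # mask near centre at top height -> largest contour -> ray cast at exact top height -> minAreaRect
    m=((np.hypot(C[...,0]-c[0],C[...,1]-c[1])<r)&(abs(C[...,2]-zt)<dz)&(d>0)).astype(np.uint8)
    cs,_=cv2.findContours(m,cv2.RETR_EXTERNAL,cv2.CHAIN_APPROX_NONE); k=max(cs,key=cv2.contourArea)[:,0]
    W=np.array([ray("top",q,zt)[:2] for q in k.astype(float)])
    R=cv2.minAreaRect((W*1000).astype(np.float32)); print(name,np.round(R[0],1),np.round(R[1],1),round(R[2],1)); 
    return m
M=np.zeros(d.shape,np.uint8)
for a in [("roof",(.49,-.09),.12,.152,.006),("block",(.45,.23),.06,.080),("carton",(.45,.035),.09,.046),("stapler",(.59,-.28),.1,.050,.01),("roll",(.49,-.31),.05,.052),("pins",(.335,.26),.06,.035),
          ("grip",(.46,.22),.05,.172),("doortop",(.56,.06),.12,.150,.01)]:
    try: M|=rect(*a)
    except Exception as e: print(a[0],e)
q=p.copy(); q[M>0]=(q[M>0]//2+np.array([127,0,0])).astype(np.uint8)
cv2.imwrite("pics/mask.png",cv2.resize(q[130:310,140:460,::-1],(800,450),interpolation=cv2.INTER_NEAREST))
E
python3 meas.py
```

```text
roof [510.6 -84.1] [150.9  90.8] 19.5
block [455.9 227.8] [65.5 64.2] 15.9
carton [446.6  33. ] [109.8  61.3] 71.3
stapler [ 592.5 -287.7] [134.4  33.9] 81.6
roll [ 488.3 -328.1] [61.5 63.8] 1.6
pins [335.2 263.5] [60.7 60.2] 22.0
grip [455.2 226.7] [26.  25.4] 81.7
doortop [539.4 -49.2] [73.3 43. ] 19.1
```

Run:
```python
from h import *
p=np.load("top_p0.npy"); 
cv2.imwrite("pics/c1.png",cv2.resize(p[150:240,240:360,::-1],(800,600),interpolation=cv2.INTER_CUBIC))
p=np.load("side_p0.npy"); 
cv2.imwrite("pics/c2.png",cv2.resize(p[160:290,220:320,::-1],(460,598),interpolation=cv2.INTER_CUBIC))
```

```text
(no output)
```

View pics/mask.png

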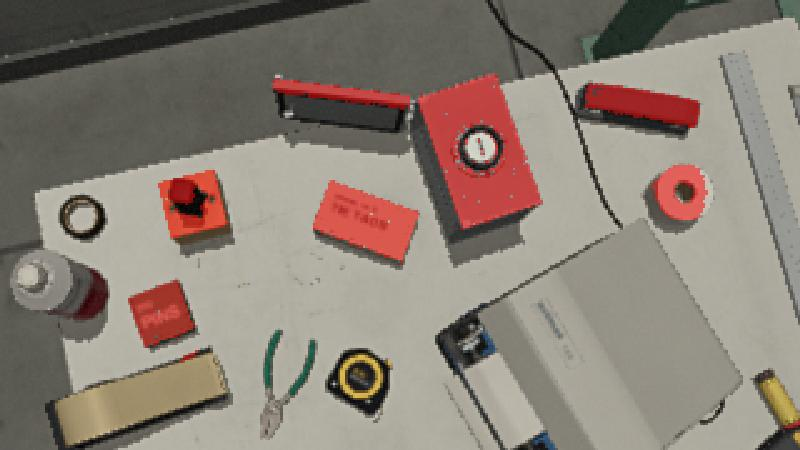

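View pics/c1.png

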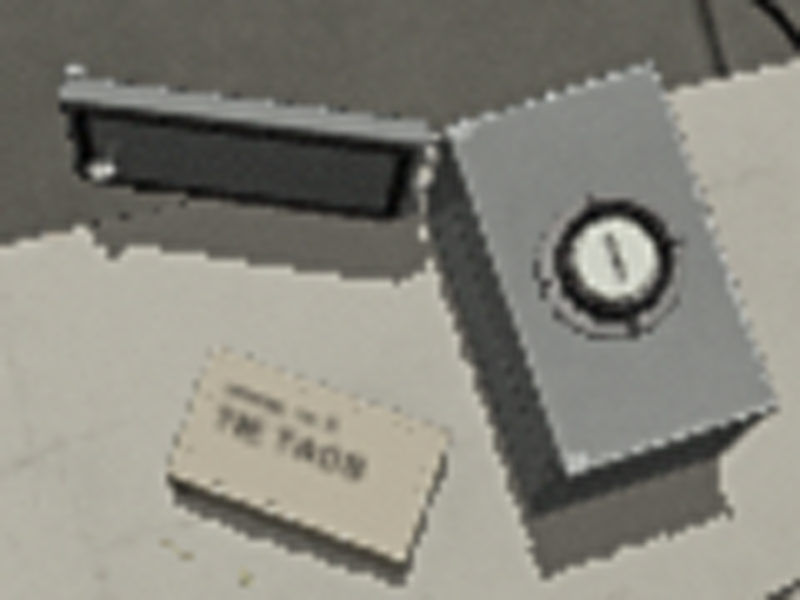

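View pics/c2.png

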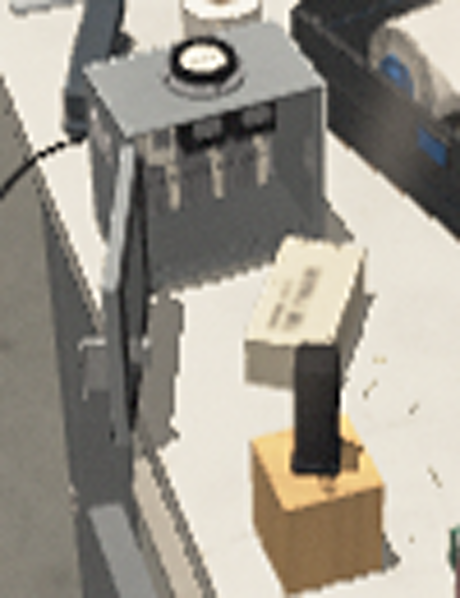

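Run:
```python
from h import *
d=np.load("top_d0.npy"); C=cloud("top",d)
# door: z 0.02..0.155, outside box front
a=np.radians(19.5); by=np.array([np.cos(a),np.sin(a)]); bx=np.array([by[1],-by[0]]); c=np.array([.5106,-.0841])
L=(C[...,:2]-c); lx=L@bx; ly=L@by
v,u=np.indices(d.shape)
m=((lx<-.047)&(lx>-.25)&(ly>0.03)&(ly<.2)&(C[...,2]>.143)&(C[...,2]<.158)&(d>0)&(v<190)).astype(np.uint8)
cs,_=cv2.findContours(m,cv2.RETR_EXTERNAL,cv2.CHAIN_APPROX_NONE);k=max(cs,key=cv2.contourArea)[:,0].astype(float)
print(k.min(0),k.max(0),len(k))
W=np.array([ray("top",q,.150)[:2] for q in k])*1000
R=cv2.minAreaRect(W.astype(np.float32));print(R); print(np.round(cv2.boxPoints(R),1))
# wall/edge heights beyond
for u0 in (170,230,300,400): print(u0,[np.round(C[r,u0],2).tolist() for r in (80,110,130,150)])
i=robot.camera_info("side");print("sidecam",-i["R"].T@i["t"])
# switch rotor (white) centroid
p=np.load("top_p0.npy").astype(int)
mm=(p.min(-1)>175)&(np.hypot(u-332,v-188)<9); print("rotor",mm.sum(),ray("top",(u[mm].mean(),v[mm].mean()),.165))
for uv in [(248,262),(265,262)]: print("pliers",ray("top",uv,0.01))
```

```text
[249. 161.] [303. 172.] 125
((569.25927734375, 64.55232238769531), (147.11538696289062, 15.430431365966797), 84.30088806152344)
[[554.3  -7.9]
 [569.6  -9.4]
 [584.2 137. ]
 [568.9 138.5]]
170 [[0.94, 0.44, -0.13], [0.93, 0.49, -0.38], [0.91, 0.54, -0.59], [0.88, 0.59, -0.8]]
230 [[0.99, 0.24, -0.24], [0.99, 0.27, -0.52], [0.98, 0.29, -0.75], [0.92, 0.31, -0.91]]
300 [[1.06, -0.02, -0.36], [1.07, -0.04, -0.7], [1.04, -0.05, -0.9], [0.93, -0.05, -0.9]]
400 [[1.19, -0.49, -0.6], [1.16, -0.57, -0.89], [0.9, -0.45, -0.46], [0.67, -0.31, -0.0]]
sidecam [0.53363727 1.1162847  1.00757672]
rotor 79 [ 0.51204259 -0.08473848  0.165     ]
pliers [0.31929945 0.13872431 0.01      ]
pliers [0.32049512 0.08941256 0.01      ]
```

```bash
cat >> h.py <<'E'
from scipy.spatial.transform import Rotation as Ro
def down(ang): # jaw direction angle (deg) in world xy
    a=np.radians(ang); z=np.array([np.cos(a),np.sin(a),0]); y=np.array([0,0,-1.]); x=np.cross(y,z)
    q=Ro.from_matrix(np.stack([x,y,z],1)).as_quat(); return np.array([q[3],*q[:3]])
def st(m=""):
    s=robot.read_state(); print(m,"t",round(s["t"],2),"pos",np.round(s["tool_pos"],4),"F",np.round(s["contact_force"],1),"w",round(s["width"],3),"q7",round(s["q"][6],2)); return s
def snap(n,f,crop=None,sc=1):
    p,d=robot.camera(n); q=p[:,:,::-1]
    if crop: q=q[crop[1]:crop[3],crop[0]:crop[2]]
    cv2.imwrite("pics/"+f,cv2.resize(q,None,fx=sc,fy=sc,interpolation=cv2.INTER_CUBIC)); return p,d
E
python3 - <<'E'
from h import *
for ang in (-18.7,161.3): 
    print(robot.ik([.4466,.033,.15],down(ang)))
E
```

```text
[-0.64621777 -0.07526671  0.49759356  2.04967354  0.03918679  1.15836905
 -0.49190319]
[-0.61499664 -0.07290011  0.46756185  2.04880226  0.03584381  1.15812564
  2.65233151]
```

Run:
```python
from h import *
robot.move_l([.247,.601,.33],speed=.25)
robot.reach([.4466,.033,.27],down(-18.7)); st("above")
robot.move_l([.4466,.033,.07],speed=.2)
robot.move_l([.4466,.033,.014],speed=.08,until_force=15); st("down")
robot.grip(0.0,40); st("grip")
robot.move_l([.4466,.033,.05],speed=.1); st("up")
snap("side","s1.png",(210,140,410,330),3)
```

```text
above t 2.86 pos [0.4468 0.0342 0.2701] F [-0.2  1.8 -0.6] w 1.001 q7 -0.49
down t 4.86 pos [0.447  0.033  0.0143] F [-0.1 -0.4  0.5] w 0.996 q7 -0.42
grip t 5.22 pos [0.4472 0.0331 0.0147] F [-0.3 -0.   4.8] w 0.698 q7 -0.42
up t 5.72 pos [0.4462 0.033  0.0497] F [-0.1  1.3 -2.2] w 0.696 q7 -0.44
```

View pics/s1.png

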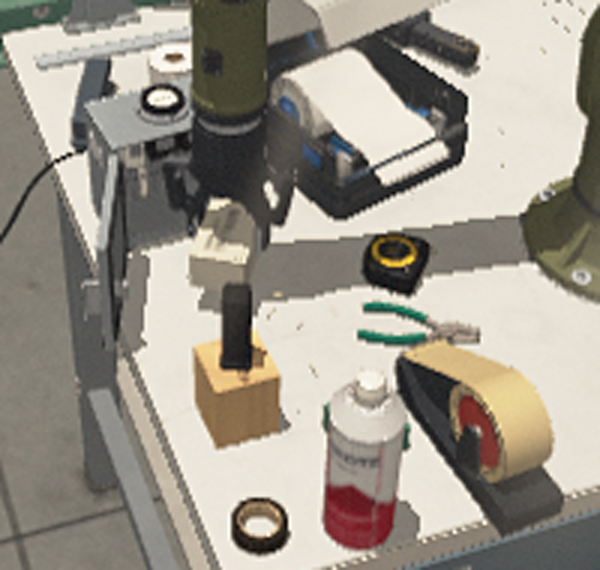

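Run:
```python
from h import *
for x,y in [(.398,.122),(.405,.122),(.41,.127),(.415,.13)]:
    for z in (.05,.014,.15): q=robot.ik([x,y,z],down(-18.7)); print(x,y,z,None if q is None else np.round(q,2))
```

```text
0.398 0.122 0.05 [-0.48  0.01  0.12  2.21 -0.    0.93 -0.69]
0.398 0.122 0.014 [-0.48  0.07  0.12  2.23 -0.01  0.84 -0.68]
0.398 0.122 0.15 [-0.5  -0.13  0.13  2.1   0.02  1.16 -0.7 ]
0.405 0.122 0.05 [-0.48  0.02  0.13  2.19 -0.    0.93 -0.68]
0.405 0.122 0.014 [-0.48  0.08  0.13  2.22 -0.01  0.84 -0.67]
0.405 0.122 0.15 [-0.5  -0.11  0.13  2.09  0.02  1.16 -0.7 ]
0.41 0.127 0.05 [-0.48  0.03  0.12  2.18 -0.01  0.93 -0.68]
0.41 0.127 0.014 [-0.48  0.09  0.12  2.21 -0.02  0.84 -0.67]
0.41 0.127 0.15 [-0.5  -0.1   0.13  2.08  0.01  1.16 -0.7 ]
0.415 0.13 0.05 [-0.49  0.05  0.12  2.17 -0.01  0.93 -0.68]
0.415 0.13 0.014 [-0.48  0.11  0.12  2.19 -0.02  0.84 -0.68]
0.415 0.13 0.15 [-0.5  -0.08  0.13  2.06  0.01  1.16 -0.7 ]
```

```bash
python3 - <<'E'
from h import *
robot.move_l([.400,.122,.05],frame=down(-18.7),speed=.15)
robot.move_l([.400,.122,.0135],speed=.05,until_force=6); st("down")
robot.grip(0.85); robot.dwell(.2); st("open")
robot.move_l([.400,.122,.30],speed=.25)
robot.reach([.50,.3,.34],down(0)); st()
p,d=snap("top","t2.png",(140,130,460,310),2.5); np.save("top_d0.npy",d); np.save("top_p0.npy",p)
snap("side","s2.png",(210,140,410,330),3)
E
sed 's/"carton",(.45,.035)/"carton",(.40,.122)/' meas.py > meas2.py; python3 meas2.py
```

```text
down t 7.27 pos [0.3992 0.1216 0.0146] F [-1.7 -0.1  4. ] w 0.696 q7 -0.68
open t 7.75 pos [0.3981 0.1212 0.014 ] F [ 0.1 -0.1 -0.3] w 0.848 q7 -0.68
 t 9.88 pos [0.4999 0.2984 0.3392] F [ 0.1 -0.1  0.2] w 0.851 q7 -0.58
roof [510.7 -84.4] [150.8  89.9] 19.8
block [457.3 223.1] [65.4 54.8] 15.5
carton [399.5 121. ] [110.  61.] 71.4
stapler [ 592.4 -288.3] [133.1  35. ] 82.6
roll [ 488.3 -329.5] [61.5 60.4] 1.6
pins max() iterable argument is empty
grip [455.3 227.4] [25.3 25.5] 78.8
doortop [539.2 -48.4] [73.3 43. ] 19.1
```

View pics/t2.png

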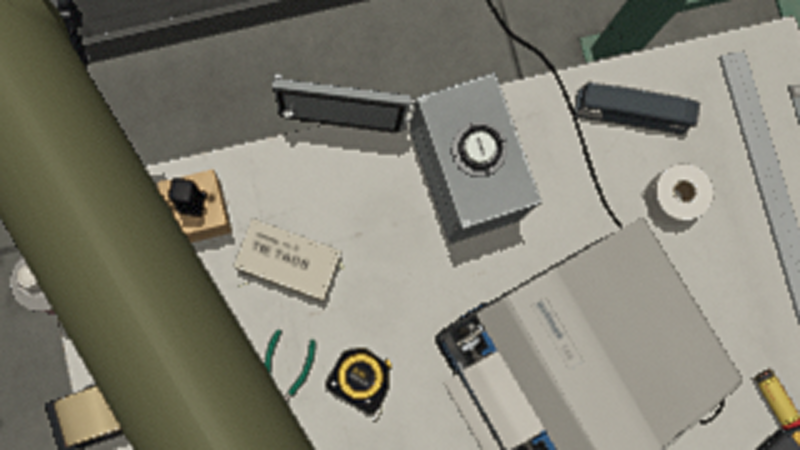

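View pics/s2.png

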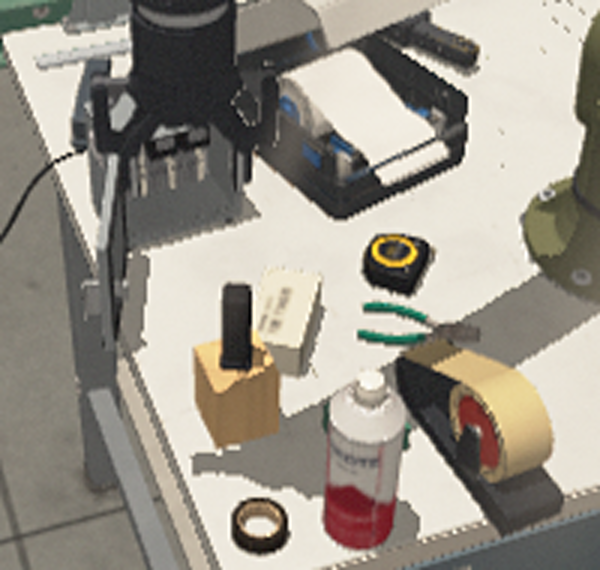

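```bash
cat >> h.py <<'E'
H=np.array([.563,-.010]); BY=19.6
def dpose(phi,r=.11,off=.0165,z=.105):
    th=np.radians(199.6-phi); d=np.array([np.cos(th),np.sin(th)]); n=np.array([d[1],-d[0]])
    p=H+r*d+off*n; return [p[0],p[1],z], down(199.6-phi-180)
E
python3 - <<'E'
from h import *
print(dpose(115,off=.05)); print(dpose(0))
for phi in (115,90,60,30,0):
    p,o=dpose(phi); print(phi,np.round(p,3),np.round(robot.ik(p,o),2))
E
```

```text
([np.float64(0.6231300126951905), np.float64(0.09480640044041308), 0.105], array([-0.03330929,  0.03330929,  0.7063218 , -0.7063218 ]))
([np.float64(0.4538387292925181), np.float64(-0.03135572470153765), 0.105], array([-0.5778087,  0.5778087, -0.4075992,  0.4075992]))
115 [0.59  0.098 0.105] [-0.44  0.31  0.27  1.74 -0.09  1.1  -1.8 ]
90 [0.542 0.099 0.105] [-0.44  0.21  0.24  1.86 -0.06  1.08 -1.41]
60 [0.49  0.074 0.105] [-0.42  0.1   0.22  1.99 -0.02  1.06 -0.89]
30 [0.458 0.026 0.105] [-0.35  0.02  0.24  2.07 -0.    1.06 -0.29]
0 [ 0.454 -0.031  0.105] [-0.28  0.01  0.29  2.08 -0.    1.06  0.36]
```

Run:
```python
from h import *
robot.grip(0.0,40)
p,o=dpose(115,off=.05,z=.30); robot.reach(p,o); st("above")
p,o=dpose(115,off=.05); print("hit",robot.move_l(p,speed=.2,until_force=10)); st("down")
p,o=dpose(115,off=.018); print(robot.move_l(p,frame=o,speed=.08,until_force=12)); st()
for phi in np.arange(107,100,-8):
    p,o=dpose(phi); hit=robot.move_l(p,frame=o,speed=.12,until_force=15); st(f"{phi} {hit}")
snap("top","t3.png",(140,130,460,310),2.5)
```

```text
above t 11.78 pos [0.6229 0.0962 0.3001] F [0.4 0.9 1.2] w -0.002 q7 -1.8
hit False
down t 12.91 pos [0.6241 0.0951 0.1065] F [1.4 0.4 0.7] w -0.003 q7 -1.77
False
 t 13.46 pos [0.5917 0.0979 0.1057] F [-1.  -0.7  0.5] w 0.005 q7 -1.8
107 False t 13.75 pos [0.5749 0.1008 0.1052] F [-0.1 -0.  -0. ] w 0.004 q7 -1.68
```

View pics/t3.png

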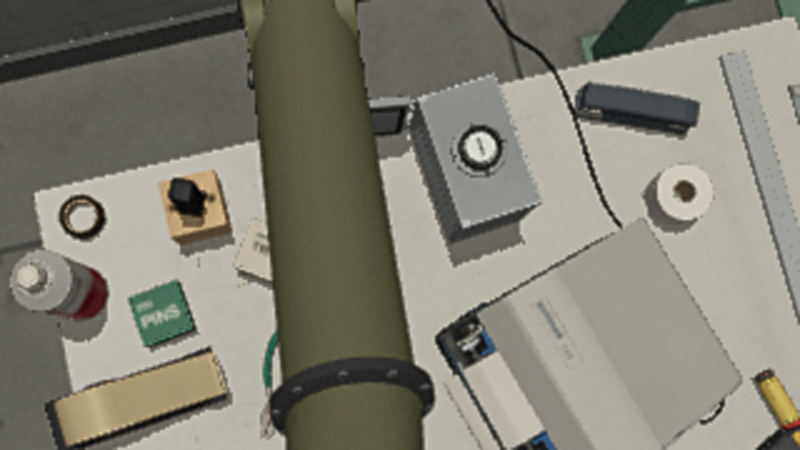

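Arm hides the door from above; nothing disturbed. Continue the sweep, looking from the side midway.

Run:
```python
from h import *
for phi in (98,89,80,71,62,53,44):
    p,o=dpose(phi); hit=robot.move_l(p,frame=o,speed=.12,until_force=15); s=st(f"{phi} {hit}")
    if hit: break
snap("side","s4.png",(210,140,410,330),3)
```

```text
98 False t 14.11 pos [0.5577 0.1009 0.1051] F [ 1.4 -0.6  0.5] w -0.003 q7 -1.55
89 False t 14.42 pos [0.5406 0.0987 0.1052] F [-0.2 -0.2 -0.5] w -0.003 q7 -1.4
80 False t 14.72 pos [0.5239 0.0938 0.1052] F [0.3 0.2 0.5] w 0.002 q7 -1.25
71 False t 15.03 pos [0.5082 0.0864 0.1052] F [ 1.2 -0.4  0.8] w -0.002 q7 -1.1
62 False t 15.34 pos [0.4938 0.0766 0.1052] F [-0.3  0.3 -0.1] w 0.004 q7 -0.93
53 False t 15.65 pos [0.4811 0.0647 0.1051] F [-0.3 -0.1 -0.5] w 0.0 q7 -0.76
44 False t 15.96 pos [0.4704 0.051  0.1051] F [-0.1  1.1  0.9] w 0.0 q7 -0.59
```

View pics/s4.png

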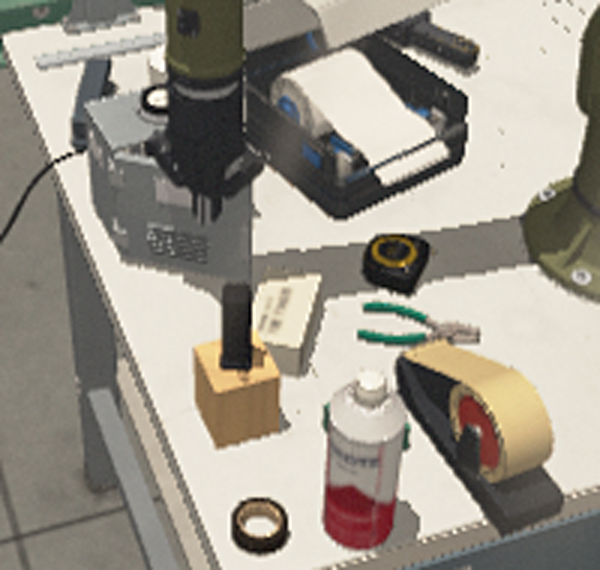

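The door (crop 100–250, 190–270) is swinging ahead of the fingers, clear of the carton. Finishing the push.

Run:
```python
from h import *
for phi in (35,26,17,10):
    p,o=dpose(phi); hit=robot.move_l(p,frame=o,speed=.12,until_force=15); s=st(f"{phi} {hit}")
    if hit: break
for phi in (6,4,2,0,-1,-2,-3,-4):
    p,o=dpose(phi); hit=robot.move_l(p,frame=o,speed=.05,until_force=25); s=st(f"{phi} {hit}")
    if hit or np.linalg.norm(s["contact_force"][:2])>22: break
robot.dwell(.2);st()
snap("side","s5.png",(210,140,410,330),3)
```

```text
35 False t 16.32 pos [0.4619 0.0356 0.1051] F [ 0.1  0.3 -0.1] w 0.003 q7 -0.4
26 False t 16.62 pos [0.456  0.0193 0.1051] F [ 0.1 -0.4  0.3] w -0.0 q7 -0.21
17 False t 16.93 pos [0.4528 0.0023 0.1051] F [ 0.  -0.3  0.4] w 0.001 q7 -0.02
10 False t 17.21 pos [ 0.4521 -0.0113  0.105 ] F [ 0.2  0.1 -0.3] w -0.002 q7 0.13
6 False t 17.52 pos [ 0.4523 -0.0191  0.105 ] F [-0.5 -0.6 -0.1] w 0.0 q7 0.22
4 False t 17.77 pos [ 0.4526 -0.0219  0.105 ] F [-0.2  3.5  0.2] w -0.002 q7 0.27
2 False t 18.02 pos [ 0.4521 -0.0222  0.105 ] F [-3.2 14.2  2.6] w 0.001 q7 0.31
0 False t 18.27 pos [ 0.4531 -0.0281  0.1049] F [-0.8  3.5  1.2] w -0.002 q7 0.35
-1 False t 18.52 pos [ 0.4537 -0.0305  0.1049] F [-2.3  7.9  2.1] w -0.004 q7 0.38
-2 False t 18.77 pos [ 0.4534 -0.0305  0.1049] F [-5.  12.5  4.6] w 0.004 q7 0.4
-3 False t 19.02 pos [ 0.4531 -0.0306  0.1049] F [-6.6 17.7  6.4] w 0.0 q7 0.42
-4 False t 19.27 pos [ 0.4528 -0.0305  0.1048] F [-9.9 20.5  8.4] w 0.003 q7 0.44
 t 19.47 pos [ 0.4528 -0.0305  0.1048] F [-8.6 20.9  8.3] w -0.001 q7 0.44
```

View pics/s5.png

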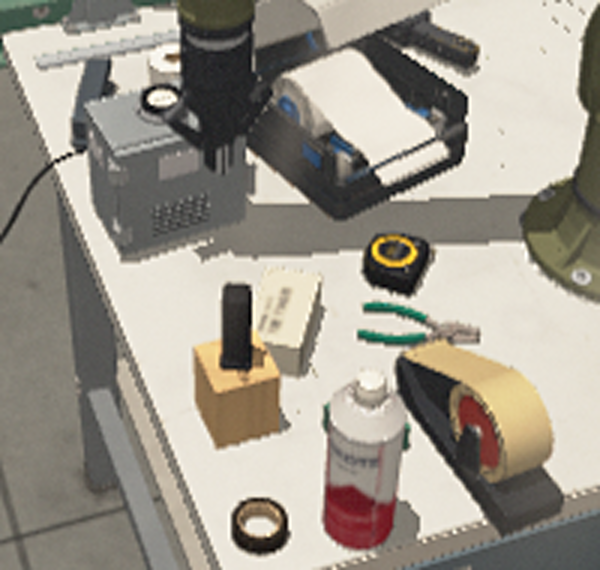

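```bash
cat >> h.py <<'E'
def wsnap(f):
    s=robot.read_state(); p,d=robot.camera("wrist"); i=robot.camera_info("wrist")
    q=s["tcp_rot"]; T=np.eye(4);T[:3,:3]=Ro.from_quat([q[1],q[2],q[3],q[0]]).as_matrix();T[:3,3]=s["tool_pos"]
    T=T@i["tool_from_camera"]; np.savez(f,p=p,d=d,T=T,K=i["intrinsics"]); cv2.imwrite("pics/"+f+".png",p[:,:,::-1]); return T
def wray(f,uv,z):
    D=np.load(f+".npz");T=D["T"];d=T[:3,:3]@np.linalg.inv(D["K"])@np.array([uv[0],uv[1],1.]);c=T[:3,3]; return c+d*(z-c[2])/d[2]
E
python3 - <<'E'
from h import *
p,o=dpose(0,off=.06); robot.move_l(p,frame=o,speed=.15); 
robot.move_l([p[0],p[1],.28],speed=.25)
robot.reach([.511,-.084,.26],down(19.6)); robot.dwell(.2); st(); wsnap("w1")
robot.grip(1.0)
robot.reach([.4555,.227,.27],down(-10)); robot.dwell(.2); st(); wsnap("w2")
E
```

```text
t 21.61 pos [ 0.5106 -0.0828  0.2598] F [0.1 0.3 0.5] w -0.002 q7 0.46
 t 23.84 pos [0.4561 0.2258 0.27  ] F [ 0.1 -0.4  0.4] w 1.0 q7 -0.69
```

View pics/w1.png

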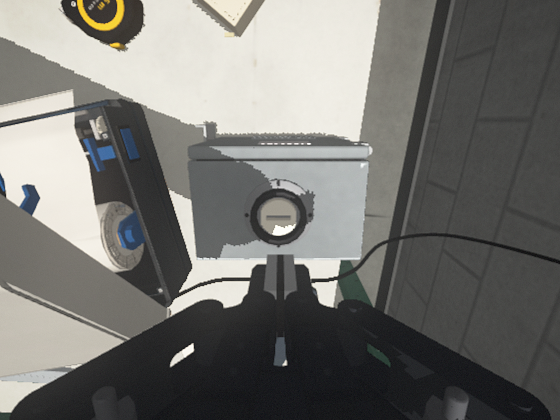

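View pics/w2.png

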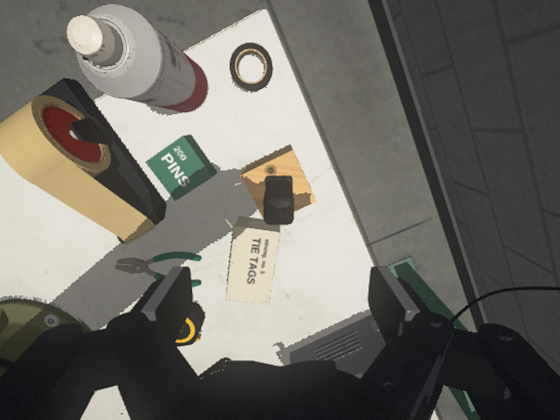

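Run:
```python
from h import *
def wcloud(f):
    D=np.load(f+".npz");d=D["d"];K=D["K"];T=D["T"];v,u=np.indices(d.shape)
    P=np.stack([(u-K[0,2])/K[0,0]*d,(v-K[1,2])/K[1,1]*d,d],-1); return P@T[:3,:3].T+T[:3,3],D["p"].astype(int),u,v
C,p,u,v=wcloud("w2"); d=np.load("w2.npz")["d"]
m=((np.hypot(C[...,0]-.4555,C[...,1]-.227)<.035)&(abs(C[...,2]-.170)<.008)&(d>0)).astype(np.uint8)
cs,_=cv2.findContours(m,cv2.RETR_EXTERNAL,cv2.CHAIN_APPROX_NONE);k=max(cs,key=cv2.contourArea)[:,0].astype(float)
W=np.array([wray("w2",q,.170)[:2] for q in k])*1000; print("handle",cv2.minAreaRect(W.astype(np.float32)),C[m>0][:,2].mean())
C,p,u,v=wcloud("w1")
d=np.load("w1.npz")["d"]
reg=np.hypot(u-280,v-216)<34
m=(reg&(p.max(-1)<60)).astype(np.uint8)
cs,_=cv2.findContours(m,cv2.RETR_EXTERNAL,cv2.CHAIN_APPROX_NONE);k=max(cs,key=cv2.contourArea)
e=cv2.fitEllipse(cv2.convexHull(k)); print("collar",e, wray("w1",e[0],.169))
q=np.load("w1.npz")["p"][170:260,230:330,::-1]; cv2.imwrite("pics/w1c.png",cv2.resize(q,(660,594),interpolation=cv2.INTER_CUBIC))
m=((np.hypot(C[...,0]-.511,C[...,1]+.084)<.13)&(abs(C[...,2]-.152)<.006)).astype(np.uint8)
m=cv2.morphologyEx(m,cv2.MORPH_OPEN,np.ones((3,3),np.uint8))
cs,_=cv2.findContours(m,cv2.RETR_EXTERNAL,cv2.CHAIN_APPROX_NONE);k=max(cs,key=cv2.contourArea)[:,0].astype(float)
W=np.array([wray("w1",q,.152)[:2] for q in k])*1000; print("roof",cv2.minAreaRect(W.astype(np.float32)))
```

```text
handle ((455.4710693359375, 229.3848419189453), (25.099613189697266, 25.002534866333008), 79.81172943115234) 0.16730197777233344
collar ((277.1940002441406, 215.30902099609375), (52.19263458251953, 56.97015380859375), 61.02207946777344) [ 0.50836094 -0.08213618  0.169     ]
roof ((509.3971862792969, -84.35980224609375), (148.24559020996094, 88.65830993652344), 19.681350708007812)
```

View pics/w1c.png

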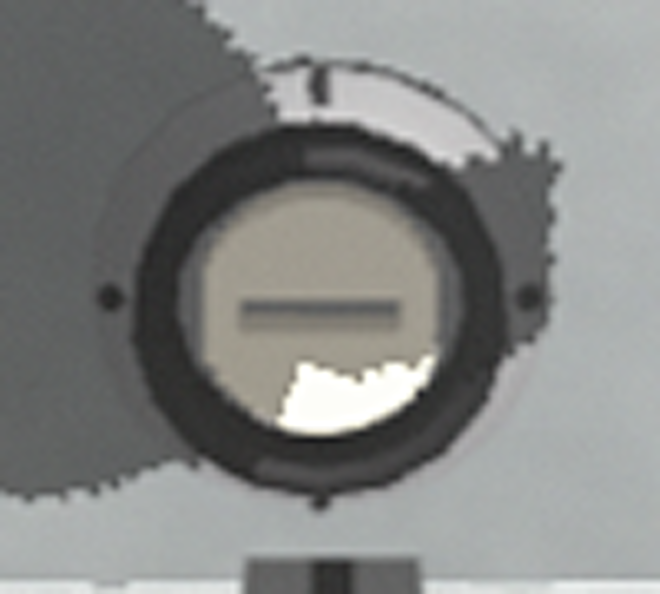

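Run:
```python
from h import *
print("slot",wray("w1",(278.5,217.4),.165), "handle ik",robot.ik([.4557,.228,.115],down(-10)))
robot.grip(0.6)
robot.move_l([.4557,.2282,.27],frame=down(-10),speed=.1)
robot.move_l([.4557,.2282,.115],speed=.12,until_force=12); st("down")
robot.grip(0.0,100); robot.dwell(.15); st("grip")
robot.move_l([.4557,.2282,.125],speed=.04); st("up1")
hit=robot.move_l([.4557,.2282,.34],speed=.2); st("up")
robot.dwell(.2); wsnap("w3"); snap("side","s6.png",(230,60,370,230),3.5); snap("top","t6.png",(140,130,300,290),3.5)
```

```text
slot [ 0.51035785 -0.08468529  0.165     ] handle ik [-5.28389227e-01  1.17293678e-01  1.31231842e-02  1.93843356e+00
 -1.73581457e-03  1.08587605e+00 -6.89079998e-01]
down t 26.02 pos [0.4562 0.2285 0.1158] F [-0.9  0.6 -0.8] w 0.601 q7 -0.69
grip t 26.52 pos [0.4562 0.2286 0.1157] F [-0.5 -0.1  6. ] w 0.297 q7 -0.69
up1 t 26.92 pos [0.4556 0.2281 0.1249] F [-0.   0.2 -1.4] w 0.294 q7 -0.69
up t 28.14 pos [0.4552 0.2279 0.3386] F [ 0.7 -0.  -2.5] w 0.291 q7 -0.69
```

View pics/w3.png

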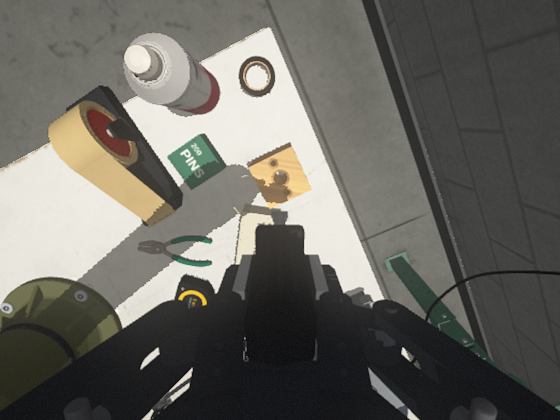

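View pics/s6.png

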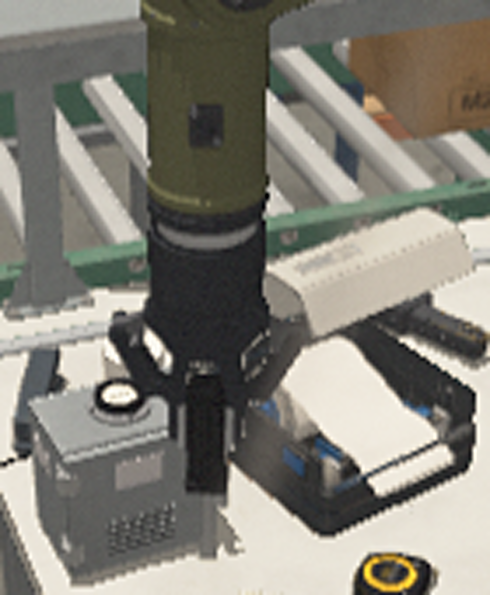

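Run:
```python
from h import *
D=np.load("w3.npz"); q=D["p"][185:245,245:325,::-1]; cv2.imwrite("pics/w3c.png",cv2.resize(q,(800,600),interpolation=cv2.INTER_CUBIC))
d=D["d"];print(np.round(d[200:232:3,270:292:2],3))
q=cv2.imread("pics/s6.png")[440:595,130:290]; cv2.imwrite("pics/s6c.png",cv2.resize(q,(620,600)))
```

```text
[[0.415 0.413 0.414 0.415 0.417 0.414 0.416 0.415 0.415 0.498 0.498]
 [0.416 0.417 0.417 0.416 0.416 0.415 0.498 0.498 0.499 0.497 0.499]
 [0.418 0.418 0.502 0.5   0.5   0.502 0.502 0.502 0.5   0.501 0.501]
 [0.487 0.488 0.49  0.492 0.493 0.497 0.503 0.503 0.503 0.503 0.503]
 [0.473 0.257 0.257 0.247 0.245 0.246 0.249 0.256 0.257 0.502 0.504]
 [0.459 0.245 0.244 0.239 0.238 0.239 0.242 0.245 0.252 0.504 0.504]
 [0.457 0.243 0.237 0.234 0.231 0.23  0.234 0.24  0.508 0.507 0.507]
 [0.46  0.46  0.23  0.226 0.225 0.    0.227 0.233 0.508 0.511 0.509]
 [0.186 0.185 0.186 0.186 0.186 0.185 0.187 0.186 0.186 0.186 0.186]
 [0.181 0.182 0.181 0.182 0.181 0.181 0.181 0.18  0.182 0.182 0.183]
 [0.179 0.18  0.181 0.179 0.181 0.179 0.18  0.18  0.18  0.18  0.181]]
```

View pics/w3c.png

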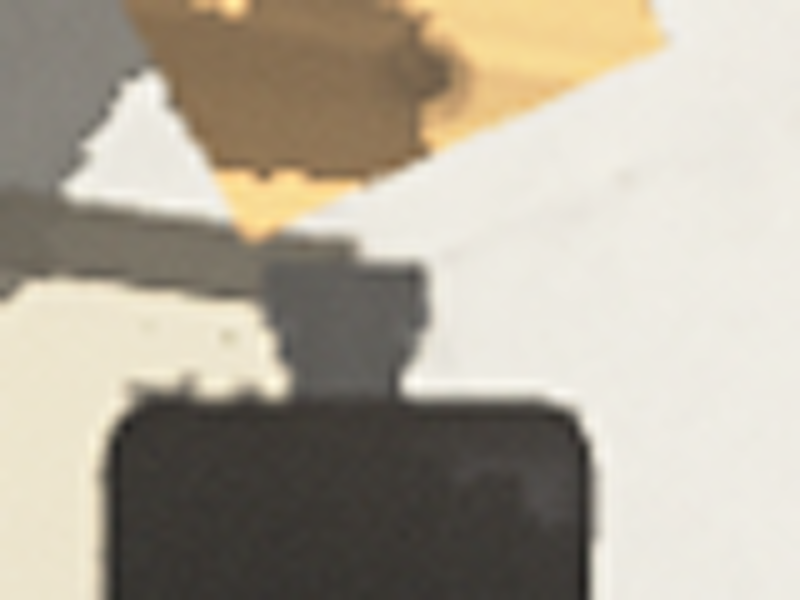

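View pics/s6c.png

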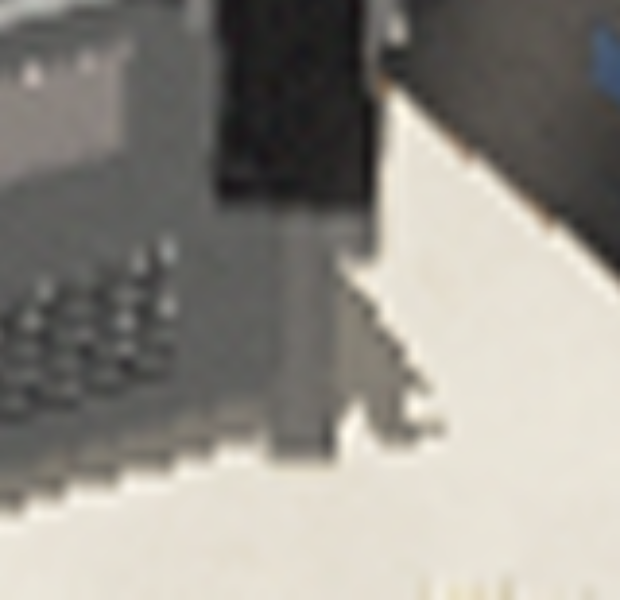

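Run:
```python
from h import *
robot.reach([.5105,-.0846,.325],down(19.6))
robot.move_l([.5105,-.0846,.293],frame=down(19.6),speed=.1); robot.dwell(.3); s=st(); print(s["tcp_rot"],down(19.6)); wsnap("w4")
D=np.load("w4.npz"); q=D["p"][160:280,200:360,::-1]; cv2.imwrite("pics/w4c.png",cv2.resize(q,(800,600),interpolation=cv2.INTER_CUBIC))
snap("side","s7.png",(220,110,300,210),6)
```

```text
t 30.47 pos [ 0.5108 -0.0846  0.2936] F [-0.1  0.3 -1.9] w 0.291 q7 0.46
[ 0.57800274 -0.57759876  0.40731743 -0.40790319] [-0.5778087  0.5778087 -0.4075992  0.4075992]
```

View pics/w4c.png

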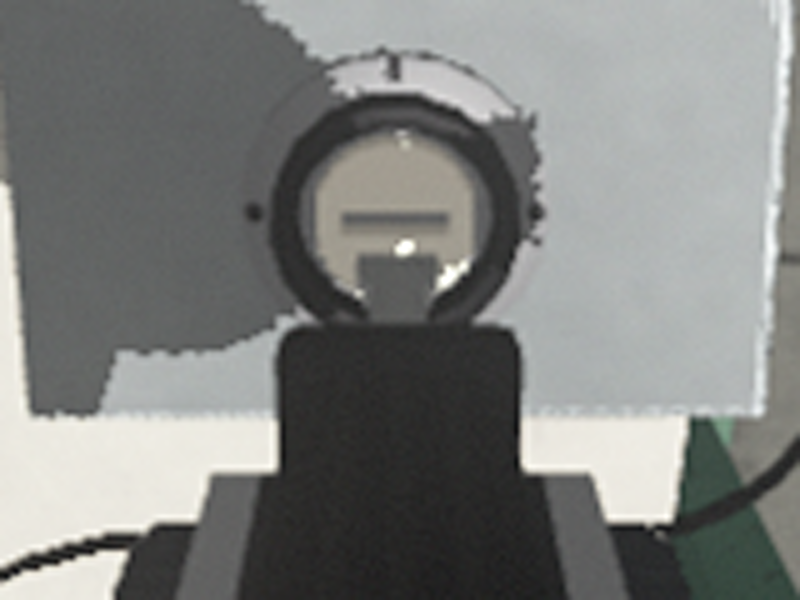

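View pics/s7.png

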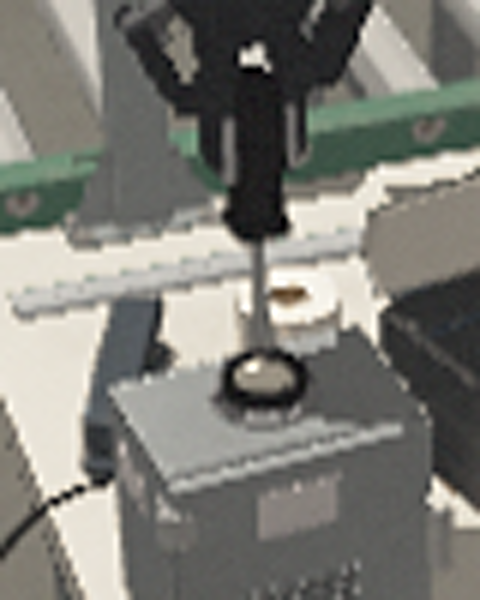

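Run:
```python
from h import *
a=wray("w4",(279.2,204.4),.165); b=wray("w4",(279.4,211.0),.186); print(a,b)
T=np.load("w4.npz")["T"]; print("imgdown dir",T[:3,1])
n=np.array([np.cos(np.radians(-70.4)),np.sin(np.radians(-70.4))]); print("diff along n (box x)",(b-a)[:2]@n, "along slot",(b-a)[:2]@[n[1]*-1,n[0]])
```

```text
[ 0.51059651 -0.08500542  0.165     ] [ 0.51078047 -0.08490188  0.186     ]
imgdown dir [ 0.31920242 -0.89979041  0.2974677 ]
diff along n (box x) -3.583412631957054e-05 along slot 0.0002080344566315194
```

Run:
```python
from h import *
x,y=.5105-.0002,-.0846+.0006
robot.move_l([x,y,.275],speed=.08,until_force=8); st("near")
for z in (.272,.270,.268,.266,.2645):
    h=robot.move_l([x,y,z],speed=.02,until_force=10); s=st(f"{z} {h}")
    if h or abs(s["contact_force"][2]+1.9)>10: break
```

```text
near t 30.94 pos [ 0.5098 -0.0839  0.274 ] F [ 0.6  0.  -0.8] w 0.291 q7 0.46
0.272 False t 31.24 pos [ 0.5103 -0.084   0.2721] F [ 0.2  0.2 -0.2] w 0.293 q7 0.46
0.27 False t 31.49 pos [ 0.5102 -0.084   0.2699] F [ 0.1 -0.7 -1.3] w 0.294 q7 0.46
0.268 False t 31.74 pos [ 0.5102 -0.084   0.2679] F [-0.1  0.2 -1.4] w 0.295 q7 0.46
0.266 False t 31.99 pos [ 0.5102 -0.084   0.2658] F [-0.3  0.1 -1. ] w 0.292 q7 0.46
0.2645 False t 32.24 pos [ 0.5102 -0.084   0.2644] F [-0.1 -0.5 -1.2] w 0.293 q7 0.46
```

Run:
```python
from h import *
x,y=.5102,-.084
for r in (8,22,36,50,64,78,88,92,95,98,101,104):
    robot.move_l([x,y,.2648],frame=down(19.6-r),speed=.15); s=st(f"r{r}"); print("   Mz",np.round(s["moment"],3))
    if r>88 and abs(s["moment"][2])>.6: break
robot.dwell(.2); s=st(); print(s["moment"])
wsnap("w5"); D=np.load("w5.npz"); q=D["p"][160:280,200:360,::-1]; cv2.imwrite("pics/w5c.png",cv2.resize(q,(800,600),interpolation=cv2.INTER_CUBIC))
```

```text
r8 t 32.53 pos [ 0.5102 -0.084   0.2648] F [ 0.1 -0.5 -1.7] w 0.297 q7 0.32
   Mz [-0.087 -0.013  0.004]
r22 t 32.92 pos [ 0.5104 -0.0841  0.2648] F [ 0.3 -1.1 -2.4] w 0.292 q7 0.08
   Mz [-0.075 -0.328  0.057]
r36 t 33.32 pos [ 0.5105 -0.0842  0.2648] F [ 1.4 -0.5 -3. ] w 0.291 q7 -0.16
   Mz [-0.296 -0.52   0.106]
r50 t 33.71 pos [ 0.5105 -0.0843  0.2648] F [ 1.4 -0.3 -3.5] w 0.294 q7 -0.41
   Mz [-0.48  -0.738  0.037]
r64 t 34.1 pos [ 0.5105 -0.0845  0.2648] F [ 3.  -2.1 -3. ] w 0.293 q7 -0.65
   Mz [-0.783 -0.986  0.079]
r78 t 34.49 pos [ 0.5104 -0.0846  0.2649] F [ 3.  -3.2 -3.4] w 0.295 q7 -0.9
   Mz [-1.062 -1.061  0.093]
r88 t 34.82 pos [ 0.5103 -0.0845  0.2649] F [ 3.9 -3.  -3.4] w 0.289 q7 -1.07
   Mz [-1.239 -1.019  0.077]
r92 t 35.07 pos [ 0.5103 -0.0845  0.265 ] F [ 2.9 -3.9 -3.5] w 0.296 q7 -1.14
   Mz [-1.355 -1.019  0.08 ]
r95 t 35.32 pos [ 0.5103 -0.0846  0.265 ] F [ 3.4 -4.9 -2.8] w 0.294 q7 -1.19
   Mz [-1.322 -0.972  0.087]
r98 t 35.57 pos [ 0.5103 -0.0846  0.265 ] F [ 3.  -4.3 -3.1] w 0.295 q7 -1.25
   Mz [-1.354 -1.009  0.11 ]
r101 t 35.82 pos [ 0.5103 -0.0846  0.265 ] F [ 2.7 -4.8 -2.9] w 0.29 q7 -1.3
   Mz [-1.401 -1.009  0.074]
r104 t 36.07 pos [ 0.5102 -0.0847  0.265 ] F [ 2.4 -4.3 -3.6] w 0.29 q7 -1.35
   Mz [-1.405 -1.04   0.147]
 t 36.27 pos [ 0.5102 -0.0847  0.2649] F [ 2.4 -4.9 -3. ] w 0.289 q7 -1.35
[-1.37396099 -1.01071938  0.13114871]
```

View pics/w5c.png

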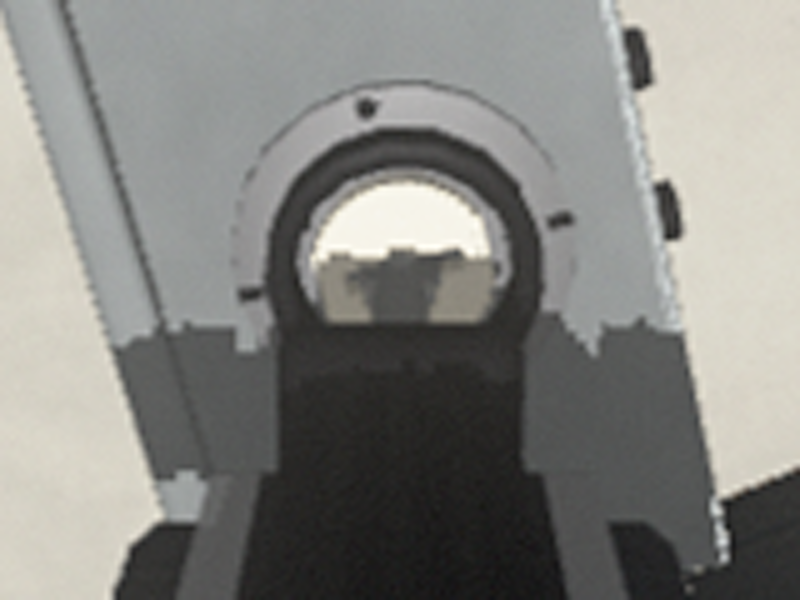

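Run:
```python
from h import *
x,y=.5102,-.084
for r in (106,108,110,112,114):
    robot.move_l([x,y,.2648],frame=down(19.6-r),speed=.15); robot.dwell(.1); s=st(f"r{r}"); print("   Mz",np.round(s["moment"],3))
    if abs(s["moment"][2])>.45: break
```

```text
r106 t 36.67 pos [ 0.5102 -0.0847  0.265 ] F [ 3.  -4.2 -2.9] w 0.294 q7 -1.38
   Mz [-1.411 -1.019  0.229]
r108 t 37.02 pos [ 0.5102 -0.0847  0.2649] F [ 2.4 -4.4 -3.3] w 0.293 q7 -1.42
   Mz [-1.469 -0.946  0.319]
r110 t 37.37 pos [ 0.5102 -0.0847  0.2649] F [ 3.  -3.9 -2.8] w 0.29 q7 -1.45
   Mz [-1.431 -0.908  0.407]
r112 t 37.72 pos [ 0.5101 -0.0847  0.2649] F [ 2.8 -5.7 -2.4] w 0.288 q7 -1.49
   Mz [-1.488 -0.962  0.501]
```

Run:
```python
from h import *
x,y=.5102,-.084
robot.move_l([x,y,.2648],frame=down(19.6-93),speed=.15); st("back")
robot.move_l([x,y,.31],speed=.08); robot.dwell(.15); s=st("up"); print(s["moment"]); wsnap("w6")
D=np.load("w6.npz"); q=D["p"][160:280,200:360,::-1]; cv2.imwrite("pics/w6c.png",cv2.resize(q,(800,600),interpolation=cv2.INTER_CUBIC))
snap("side","s8.png",(220,110,300,210),6)
```

```text
back t 38.2 pos [ 0.5097 -0.083   0.2649] F [ 0.7 -0.4 -1.1] w 0.292 q7 -1.16
up t 39.07 pos [ 0.5098 -0.0839  0.3093] F [ 1.  -0.5 -1.9] w 0.296 q7 -1.17
[ 0.00900005 -0.01398066 -0.01785273]
```

View pics/w6c.png

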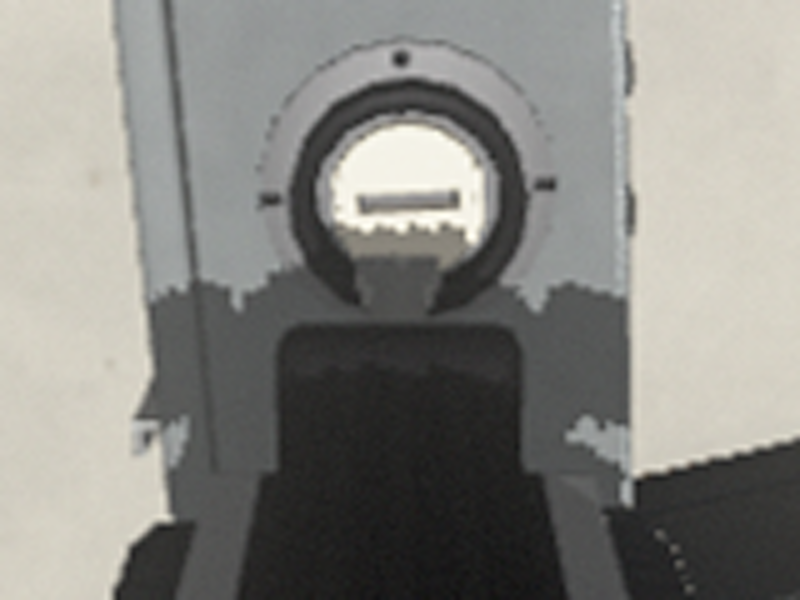

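View pics/s8.png

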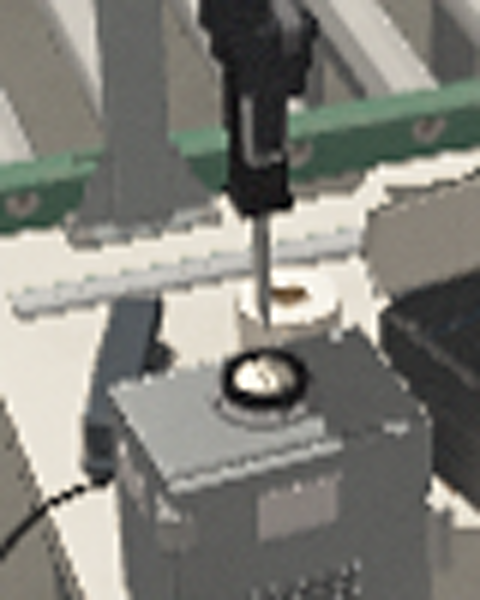

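Run:
```python
from h import *
robot.move_l([.5098,-.0839,.345],speed=.2)
robot.reach([.4558,.2282,.345],down(-10))
robot.move_l([.4558,.2282,.215],frame=down(-10),speed=.2); robot.dwell(.2); st()
wsnap("w7"); D=np.load("w7.npz"); q=D["p"][120:280,180:380,::-1]; cv2.imwrite("pics/w7c.png",cv2.resize(q,(750,600),interpolation=cv2.INTER_CUBIC))
snap("side","s9.png",(240,170,330,300),4.5)
```

```text
t 41.7 pos [0.4566 0.2286 0.2165] F [-0.2  0.3 -0.7] w 0.289 q7 -0.69
```

View pics/w7c.png

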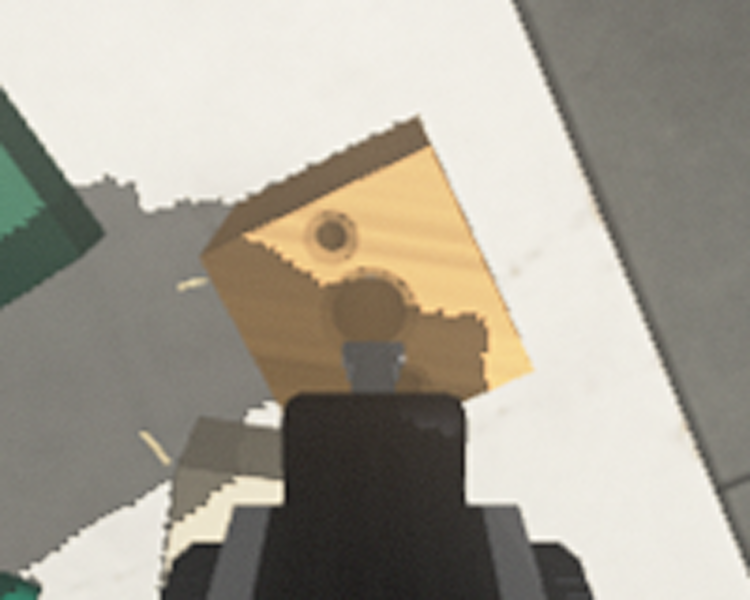

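View pics/s9.png

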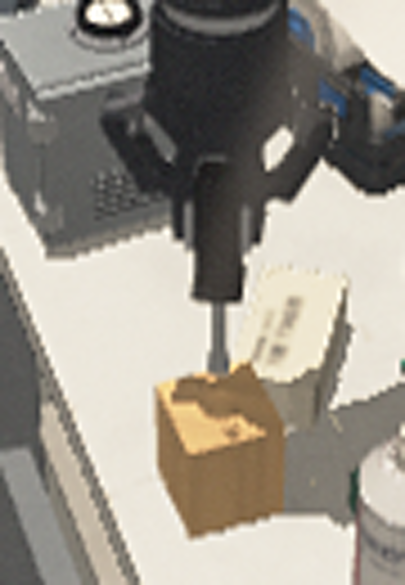

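Run:
```python
from h import *
print("hole",wray("w7",(278.7,202.1),.080),"tip",wray("w7",(279.5,211.5),.1087))
for z in (.19,):
    print(robot.move_l([.4558,.2280,z],speed=.1,until_force=8)); st()
h=robot.move_l([.4558,.2280,.125],speed=.1,until_force=8); s=st(f"{h}")
if not h:
    h=robot.move_l([.4558,.2280,.112],speed=.03,until_force=6); st(f"seat {h}")
```

```text
hole [0.45623106 0.22891414 0.08      ] tip [0.45684876 0.22821978 0.1087    ]
False
 t 42.2 pos [0.4555 0.2278 0.1896] F [-0.   0.8 -1.1] w 0.293 q7 -0.69
False t 43.0 pos [0.4563 0.2283 0.1256] F [-0.5 -0.3 -1.1] w 0.29 q7 -0.68
seat True t 43.38 pos [0.4564 0.2284 0.1158] F [ 0.4 -0.4  4.2] w 0.292 q7 -0.68
```

```bash
python3 - <<'E'
from h import *
robot.grip(0.6); robot.dwell(.2); st("rel")
robot.move_l([.4562,.2283,.30],speed=.15)
robot.reach([.52,.33,.36],down(0)); robot.dwell(.4); st()
p,d=snap("top","t9.png",(140,130,460,310),2.5); np.save("top_d0.npy",d); np.save("top_p0.npy",p)
snap("side","s10.png",(210,140,410,330),3)
E
python3 meas2.py
```

```text
rel t 43.96 pos [0.4555 0.2279 0.1147] F [0.5 0.4 0. ] w 0.601 q7 -0.68
 t 46.34 pos [0.5198 0.3294 0.3602] F [ 0.2 -0.5  0.8] w 0.603 q7 -0.6
roof [508.7 -78.5] [150.8 102.5] 19.6
block [456.1 227.9] [65.5 64. ] 16.2
carton [399.4 121. ] [110.   61.2] 71.4
stapler [ 592.9 -288.7] [132.4  32.8] 81.0
roll [ 488.3 -329.8] [61.5 61.2] 1.6
pins max() iterable argument is empty
grip [457.  226.7] [25.5 25.4] 81.7
doortop [533.5 -44. ] [81.2 55. ] 19.0
```

View pics/t9.png

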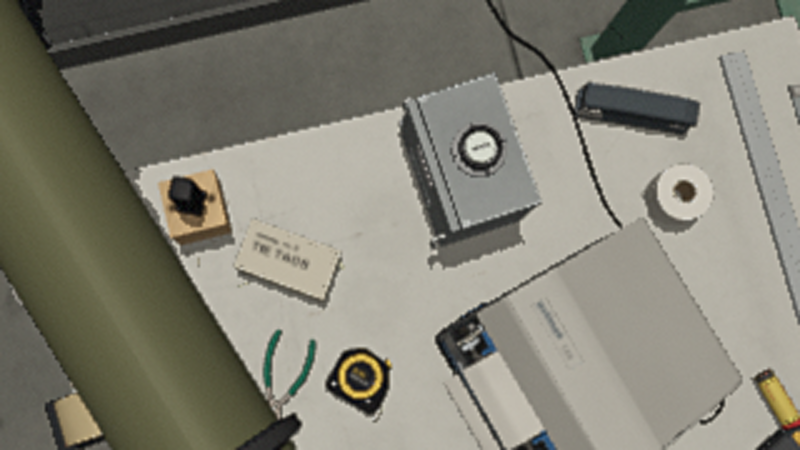

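View pics/s10.png

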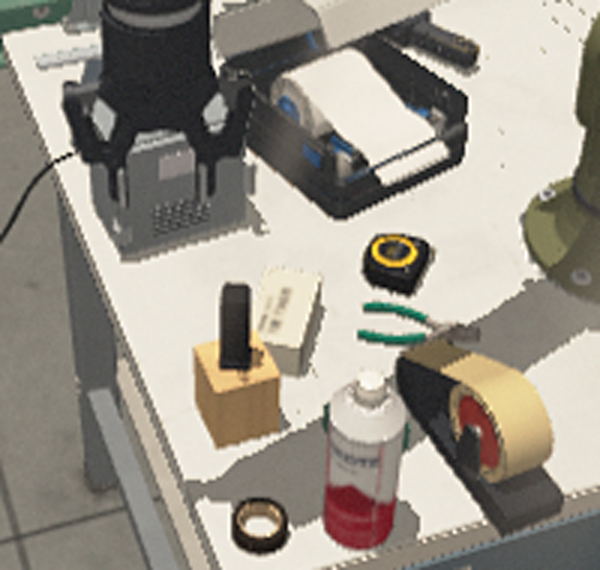

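Run:
```python
from h import *
robot.close_job()
```

```text
the job is handed in; nothing more can be done
```

I did all the steps and handed the job in at about 46 s on the robot clock; no verdict was reported.

- **Carton:** it was the thing in the door's way. I set it down flat at about (0.40, 0.12), between the control box and the tool block. The last top view still showed it there at its given size.
- **Door:** I pushed it shut with the closed fingers. The force rose to about 14 N at the catch, the door snapped forward, and then it met a hard stop. In the last top view the door lies parallel to the box, flush across its front.
- **Switch:** the blade went about 8 mm into the slot without resistance. I turned it clockwise until the torque rose steadily to 0.5 Nm against the stop. The wrist picture afterwards showed the slot lined up with the front-to-back marks.
- **Screwdriver:** it met the block at the same height it was gripped at, and stands upright in its centre hole. Its handle measured within 2 mm of where it started.
- **Other things:** the stapler and label roll measured where they were, within about 2 mm.

**Not checked:** the arm hid the pin box in the last top view, so I could not re-measure it, and I did not measure the tape roll or spray can. In the last side view the tape roll and can look unmoved; the pin box is mostly hidden behind the can.

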